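Mount and latch the mixing head on the bench mixer, then start it

ROBOT

A 7-joint arm with a two-finger parallel gripper is mounted at the origin on the work surface. World frame = base frame: x ahead of the robot, y to its left, z up, the work surface at z = 0. Lengths are in m, angles in rad, forces in N, time in s.
With the tool pointing down it reaches from about 0.4 to 0.85 m from the base axis. Payload 10.4 kg.
Tool frame: the origin (TCP) lies midway between the tips of the shut fingers; the grasp point (between the pads) lies 19 mm behind it; z points along the fingers, x is the direction in which the jaws open and shut, and the axes are right-handed (so a half turn about z gives the same grasp; the last joint's range is limited). The gripper opens to 85 mm and grips with 20 to 120 N. Pads are 22 mm wide; open, the fingers measure 114 mm over their backs; the gripper's body (76 mm by 85 mm) begins 54 mm behind the grasp point. The pads swing forward as they close: fully open they stand 13 mm farther back than shut.
Start: joints at [1.082, 0.332, -0.065, 1.46, 0.022, 1.35, -0.088], TCP at [0.281, -0.558, 0.231] pointing down, gripper open.
Joint ranges: [-2.6, 2.6], [-0.5, 2.12], [-1.47, 1.34], [0.16, 2.42], [-1.27, 4.41], [0.06, 2.06], [-2.6, 2.6]. Speed limits (rad/s): [2.22, 2.22, 2.79, 2.79, 3.14, 3.14, 3.14].

INTERFACE

Orientations are given as a unit quaternion [x, y, z, w].
In Python, from workcell import monitor, eyes, ticket, models gives the robot as it stands.
- The arm moves only by the tool servo_tool, never from a script. Its argument "motion" is a list of rows, each a list of 7 numbers: the opening, from 0 (shut) to 1 (fully open), then the shift along the tool's x, y, z in m, then the turn, a rotation vector about the tool's x, y, z in degrees. In form: [[fingers, tx, ty, tz, rx, ry, rz], ...]. A call has 1 to 20 rows; each row is the pose to reach, as a shift and turn from the pose commanded when the call began, along the tool's axes at that moment; what a row does not reach only later rows make up. A row lasts 1/8 s, in which the tool goes at most 62.5 mm and 10.7 degrees, less where a joint would pass 70% of its speed; a pose out of reach is approached as far as the arm can. A call with a gripper value outside its range is refused whole. The fingers move at their own pace and stop on an object; "grip_force" is the grip in N (left out, the last holds). Time passes only in rows, so rows that repeat a pose let the fingers close. It gives the time, the measured TCP pose, the force and the opening at its end, in the units of the state.
- monitor.get_obs(): the state, without advancing time (a new reading comes with each control period).
- eyes.camera(name): name is "scene" or "top" or "wrist"; returns (picture, depth): 420x560x3 uint8, blue, green, red; 420x560 float32, m along the optical axis (not along the pixel's ray), 0 where there is no reading.
- eyes.camera_info(name): a dict with "intrinsics" (3x3 intrinsics, pixels), "k1" (the pictures are not rectified: a ray, as slopes to the right and down, at radius r is drawn at 1 + k1 r^2 times it, then the intrinsics apply), "extrinsics" (4x4, takes a point from world to camera coordinates); the wrist camera has in their place "tool_from_camera" (4x4, takes a point from camera to tool coordinates, whose origin is the TCP and whose axes are the tool frame's). Camera axes: x right, y down, z forward; pixel columns grow to the right and rows downward; lengths in m; the calibration is good to about 2 mm. A picture is of the moment at which its call begins: read the wrist's pose just before it. camera_info takes no time and is no camera call.
- ticket.hand_in(): hands the job in, once; it reports no verdict.
Trained networks look in the newest picture that a camera, given by its name, has taken for a name from the list of things; names that differ only in an ending like _2 or _b are one class to them, and where a whole thing is asked for, a point or a joint stands for the part that bears it (a point fixed in the world has none). Each returns a list of dicts, best first, with "confidence" (0 to 1); they miss things now and then, are a little off and sometimes report something else, mostly with a low value. They report only what shows in the picture. A call takes as long as a camera call.
- models.boxes_of(camera, thing): "point" ([x, y, z] in m, in the coordinates of the camera as it stood for that picture, good to about 4 mm: the middle of the surface that is visible of it).
The state is a dict: "clock": time; "joint_pos": joint angles; "joint_velocities": joint speeds; "tau": joint torques, N m; "position": TCP position; "ee_rot": TCP orientation; "ft_force": force on the tool from outside, world axes, zero at the start; "torque": the same for the moment, N m; "grip_width": opening from 0.0 (shut) to 1.0 (fully open).
Only numpy, scipy, OpenCV 4.12 (cv2) and the standard library are available. Lean on these libraries where they do the work, as an engineer would, in place of code of your own. Each camera call takes 0.05 s, during which the arm holds its last target. There are 200 camera calls.

TASK

Fit the loose mixing head onto the drive ball of the bench mixer: lower it over the ball, keeping hold of it until its foot sits flat on the mixer's steel plate, and then press its latch lever fully down so that it stays down. Only after that switch the mixer on by pushing down the raised end of its rocker switch, and leave the racks, pipette, bottle, beaker and tip box where they are.

Things in the scene. Friction and masses are not known exactly. Their poses are not given: they have to be found in the camera images.
- mixer: Fixed blue bench mixer, housing 210 mm (its x) by 170 mm (its y), 58 mm high; origin on the table under the housing's middle, z up. A round steel plate (radius 72 mm, top 66 mm above the table) lies towards its +x end, a grey console with a rocker switch at its -x end; an unused knob (28 mm wide, top 75 mm above the table) stands 52 mm to +y of the switch.
- seat (a point): Centre of the steel plate's top face, 28 mm to +x of the mixer's origin, 66 mm up; axes as the mixer's. The head is home when its underside lies on the plate, which can be so only with the ball in its bore.
- ball_area (a point): Middle of the circle on which the drive ball may stand: 20 mm above the plate's centre, as high as the ball's centre. Steel ball, 32 mm wide, top 36 mm above the plate, on a 16 mm stem. It is eccentric: it stands 9 mm off this point to any side, wherever the drive stopped. No entry gives to which side: look or feel for it. It does not yield to a push.
- head: Loose mixing head, about 0.65 kg (20 percent either way), standing on the table. Origin at the centre of its underside, z up. Aluminium foot disc, radius 55 mm, 10 mm thick; hub of radius 29 mm up to 46 mm; on it an upright grey grip block. Three short tubes (42 mm high) stand on its -x rim, the latch lever is on its +x side. It may finish turned any way.
- head_bore (a point): Centre of the bore's mouth in the head's underside (the head's origin, same axes). The bore takes the ball from below: 44 mm wide through the 10 mm foot, then 36 mm wide (8-sided) up to a roof at 40 mm: 2 mm play when home. Let down more than about 2 mm off the ball's axis, its edge stops on the ball, the foot 10 to 36 mm above the plate; the farther off, the higher.
- head_grip (a point): Point where the grip block is grasped, on the head's axis 73 mm above its underside; axes as the head's. Close the fingers along its y: the block is 20 mm wide (y), 40 mm long (x), and stands from 46 to 91 mm above the underside.
- latch (a joint): Latch lever of the head: 0 rad = raised (62 degrees above level), 0.9 = fully down (10 degrees above level). Its axis runs along the head's y, 26 mm to +x of the head's axis, 23 mm above the underside. Over-centre: springs back below 0.45, snaps down beyond. At its end 4 to 5 N square to the lever (out and down along its arc) take it over, 9 N or more straight down. Its pawl runs in under the ball.
- latch_pad (a point): Top of the 30 mm wide black pad near the lever's end, 58 mm from the lever's axis; the steel lever is 62 mm long, 20 mm wide. Raised, this point lies about 49 mm to +x of the head's axis and 77 mm above its underside; down, about 82 mm and 38 mm. Its axes move with the lever, and are the head's when raised.
- rocker (a joint): rocker switch of the mixer: 0 rad = off (end towards the mixer's -x raised), 0.4 = on (that end down). Over-centre at 0.2; about 4 N on the raised end flips it.
- rocker_mid (a point): axis of the rocker switch, mid-width, 70 mm above the table; axes as the mixer's. Black rocker 46 mm long (mixer's x), 30 mm wide; its top is 6 mm above this point at the middle, and about 9 mm above it 18 mm to -x when off (2 mm above it there when on). Low black cheeks stand on either side of it, flush with this point.
- rack_mid: yellow tube rack, 94 by 73 by 50 mm, origin under its centre; leave alone
- rack_left: red tube rack, 115 by 157 by 50 mm, origin under its centre; leave alone
- rack_right: blue tube rack, 115 by 157 by 50 mm, origin under its centre; leave alone
- pipette: white pipette lying along its x, 215 mm long, 28 mm thick, origin under its middle; leave alone
- bottle: amber bottle 76 mm wide, 170 mm high, origin under it; leave alone
- beaker: clear beaker 80 mm wide, 100 mm high, origin under it; leave alone
- tip_box: green box 120 by 85 by 60 mm, origin under its centre; leave alone

How it is judged:
By the outcome, as a careful person would: the job done as asked, in the order asked, and still so for the second after the job is handed in, with the robot touching nothing.
It also fails if it takes over 61 s, if anything falls off the work surface, if the arm or the gripper's body presses on something with over 40 N, if the wrist force passes 120 N, or if a joint passes its speed limit or range.

## Working session

There is one attempt and no reset: what is moved stays moved. The work goes in short steps, Python scripts to look and compute and a tool call to move; the robot and the scene stay as the last step left them, time stands still between calls to the robot, and variables do not carry over. Pictures are saved under pics/ and viewed, about 8 in all and at most 12, crops included, and the job is handed in when it is done.

Besides the shell and the picture viewer there is one more tool, called after "Call:" by a JSON object that holds its "method" and its "body", one argument or row to a line. servo_tool: Moves the arm, as the interface text tells. Its arguments: {"type":"object","properties":{"motion":{"type":"array"},"grip_force":{"type":"number"}},"required":["motion"]}

```bash
mkdir -p pics; ls; cat > h.py <<'E'
import numpy as np, cv2
from scipy.spatial.transform import Rotation as R
from workcell import monitor, eyes, ticket, models
def toolT():
    o=monitor.get_obs(); T=np.eye(4); T[:3,:3]=R.from_quat(o["ee_rot"]).as_matrix(); T[:3,3]=o["position"]; return T
def w_from_c(name,T=None):
    i=eyes.camera_info(name)
    if name=="wrist": return (toolT() if T is None else T)@np.array(i["tool_from_camera"])
    return np.linalg.inv(np.array(i["extrinsics"]))
def slopes(name,uv):
    i=eyes.camera_info(name);K=np.array(i["intrinsics"],float)
    return cv2.undistortPoints(np.array(uv,np.float64).reshape(-1,1,2),K,np.array([i["k1"],0,0,0.]),None,None).reshape(-1,2)
def cloud(name,d,W):
    v,u=np.mgrid[0:d.shape[0],0:d.shape[1]]
    s=slopes(name,np.stack([u,v],-1).reshape(-1,2)).reshape(d.shape+(2,))
    p=np.concatenate([s*d[...,None],d[...,None]],-1)@W[:3,:3].T+W[:3,3]
    p[d==0]=np.nan; return p
def atz(name,uv,z,W):
    s=slopes(name,uv);r=np.c_[s,np.ones(len(s))]@W[:3,:3].T
    return W[:3,3]+r*((z-W[2,3])/r[:,2])[:,None]
E
python3 - <<'E'
from h import *
print(monitor.get_obs())
for c in ["scene","top"]:
    im,d=eyes.camera(c); cv2.imwrite(f"pics/{c}0.png",im); np.save(f"{c}0.npy",d)
    W=w_from_c(c); print(c,W.round(3).tolist(),eyes.camera_info(c)["intrinsics"],eyes.camera_info(c)["k1"])
    for t in ["mixer","head","head_grip","latch_pad","rocker_mid","rack_mid","bottle","beaker","pipette","tip_box"]:
        for b in models.boxes_of(c,t)[:2]:
            print(t,round(b["confidence"],2),(W[:3,:3]@b["point"]+W[:3,3]).round(3),{k:v for k,v in b.items() if k not in("point","confidence")})
E
```

```text
pics
{'clock': 0.0, 'joint_pos': array([ 1.08240749,  0.33285441, -0.06466003,  1.46094151,  0.02162495,
        1.3499145 , -0.08849048]), 'joint_velocities': array([ 0.00164498,  0.00096413, -0.00206182, -0.00052489,  0.00042094,
       -0.00157948,  0.0002591 ]), 'tau': array([-3.19712308e-04, -6.25452375e+01,  4.87099984e-02, -3.91603303e+01,
        1.60842820e-02,  1.00556941e-02, -5.55322060e-06]), 'position': array([ 0.28050051, -0.55809577,  0.23052666]), 'ee_rot': array([ 8.51212489e-01, -5.24820725e-01, -6.31014100e-04, -3.27693064e-04]), 'ft_force': array([ 0.40989402, -0.17507668, -1.61148403]), 'torque': array([-0.02550512,  0.05406463,  0.00755456]), 'grip_width': 0.9983894919392599}
scene [[-0.298, 0.561, -0.773, 1.578], [0.955, 0.172, -0.243, 0.297], [-0.003, -0.81, -0.587, 0.821], [0.0, 0.0, 0.0, 1.0]] [[466.18729111   0.         275.47978338]
 [  0.         466.18729111 206.11158864]
 [  0.           0.           1.        ]] -0.06625012202051984
mixer 0.71 [0.58  0.211 0.063] {}
mixer 0.51 [ 0.653 -0.425  0.029] {}
head 0.66 [ 0.595 -0.223  0.02 ] {}
head_grip 0.9
[... 493 characters left out ...]
876   0.         278.81730552]
 [  0.         444.70636876 214.4622299 ]
 [  0.           0.           1.        ]] -0.04000924825688736
mixer 0.63 [0.54  0.191 0.065] {}
head 0.86 [ 0.571 -0.222  0.024] {}
head 0.19 [ 0.609 -0.209  0.073] {}
head_grip 0.82 [ 0.568 -0.226  0.018] {}
latch_pad 0.66 [ 0.61  -0.207  0.073] {}
latch_pad 0.43 [ 0.43  -0.004  0.022] {}
rocker_mid 0.88 [0.54  0.191 0.062] {}
rack_mid 0.76 [ 0.641 -0.006  0.029] {}
bottle 0.59 [0.745 0.158 0.113] {}
bottle 0.58 [0.539 0.19  0.064] {}
beaker 0.86 [ 0.785 -0.209  0.046] {}
beaker 0.51 [0.615 0.433 0.034] {}
pipette 0.95 [ 0.429 -0.001  0.02 ] {}
pipette 0.6 [ 0.569 -0.22   0.022] {}
tip_box 0.79 [0.799 0.016 0.057] {}
```

View pics/top0.png

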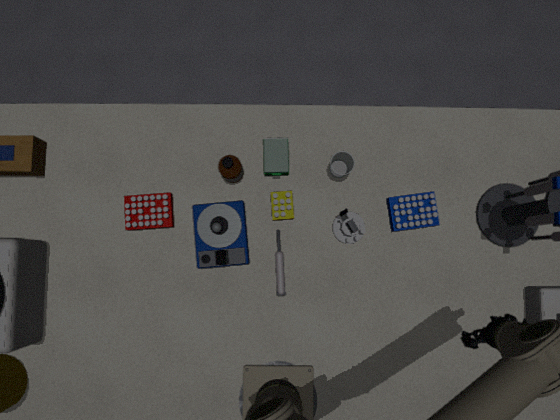

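View pics/scene0.png

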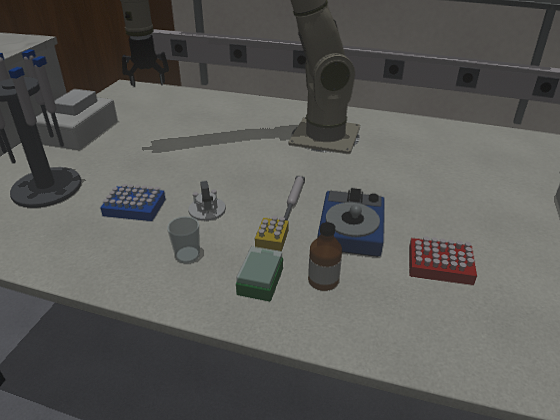

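```bash
python3 - <<'E'
from h import *
print(np.array(eyes.camera_info("wrist")["tool_from_camera"]).round(3),eyes.camera_info("wrist")["intrinsics"][0])
W=w_from_c("top");d=np.load("top0.npy");p=cloud("top",d,W);im=cv2.imread("pics/top0.png")
a=cv2.resize(im[185:260,315:390],(390,390),interpolation=cv2.INTER_CUBIC);b=cv2.resize(im[195:275,185:265],(390,390),interpolation=cv2.INTER_CUBIC)
cv2.imwrite("pics/crop1.png",cv2.convertScaleAbs(np.hstack([a,b]),alpha=1.5))
z=p[...,2]
m=(z>.06)&(abs(p[...,0]-.58)<.09)&(abs(p[...,1]+.22)<.09); v,u=np.nonzero(m)
for i,j in zip(v,u): print(i,j,p[i,j].round(3),im[i,j])
m=(z>.077)&(abs(p[...,0]-.58)<.12)&(abs(p[...,1]-.19)<.09); v,u=np.nonzero(m)
print(len(v))
for i,j in list(zip(v,u))[::4]: print(i,j,p[i,j].round(3))
E
```

```text
[[ 1.     0.    -0.001  0.001]
 [ 0.     0.95   0.311 -0.081]
 [ 0.001 -0.311  0.95  -0.144]
 [ 0.     0.     0.     1.   ]] [344.46121219   0.         279.88585104]
208 346 [ 0.628 -0.213  0.079] [54 59 60]
209 344 [ 0.624 -0.206  0.081] [71 76 75]
209 345 [ 0.624 -0.21   0.08 ] [26 23 25]
209 346 [ 0.624 -0.212  0.084] [16 12 10]
210 343 [ 0.621 -0.203  0.08 ] [43 44 47]
210 344 [ 0.621 -0.206  0.081] [15 12 10]
210 345 [ 0.62  -0.209  0.085] [0 0 0]
210 346 [ 0.621 -0.212  0.084] [0 0 7]
210 347 [ 0.621 -0.216  0.083] [42 46 44]
211 341 [ 0.618 -0.197  0.077] [36 36 39]
211 342 [ 0.617 -0.2    0.084] [15 18 10]
211 343 [ 0.617 -0.202  0.087] [3 0 2]
211 344 [ 0.617 -0.206  0.083] [ 4  1 11]
211 345 [ 0.617 -0.209  0.084] [0 0 0]
211 346 [ 0.618 -0.214  0.074] [0 0 0]
211 347 [ 0.618 -0.217  0.073] [23 21 20]
212 339 [ 0.614 -0.191  0.079] [72 76 79]
212 340 [ 0.614 -0.193  0.081] [27 29 28]
212 341 [ 0.614 -0.197  0.078] [0 0 0]
212 342 [ 0.614 -0.2    0.08 ] [1 0 0]
212 343 [ 0.614 -0.203  0.08 ] [12  3  0]
212 344 [ 0.615 -0.207  0.076] [13  0  0]
212 345 [ 0.615 -0.211  0.075] 
[... 4995 characters left out ...]
-0.235  0.084] [48 47 52]
96
223 214 [0.574 0.208 0.094]
223 218 [0.574 0.196 0.087]
224 215 [0.57  0.204 0.1  ]
224 219 [0.571 0.192 0.094]
225 215 [0.567 0.204 0.102]
225 219 [0.568 0.192 0.094]
226 213 [0.563 0.209 0.106]
226 217 [0.564 0.197 0.104]
227 211 [0.561 0.218 0.088]
227 215 [0.561 0.204 0.102]
227 219 [0.561 0.192 0.094]
228 213 [0.558 0.21  0.097]
228 217 [0.558 0.198 0.1  ]
229 212 [0.555 0.214 0.094]
229 216 [0.555 0.201 0.096]
229 220 [0.555 0.189 0.089]
230 215 [0.551 0.204 0.1  ]
230 219 [0.551 0.191 0.1  ]
231 216 [0.549 0.202 0.089]
252 216 [0.482 0.202 0.078]
255 218 [0.473 0.195 0.08 ]
256 223 [0.47  0.179 0.082]
257 208 [0.466 0.227 0.078]
258 225 [0.464 0.172 0.084]
```

View pics/crop1.png

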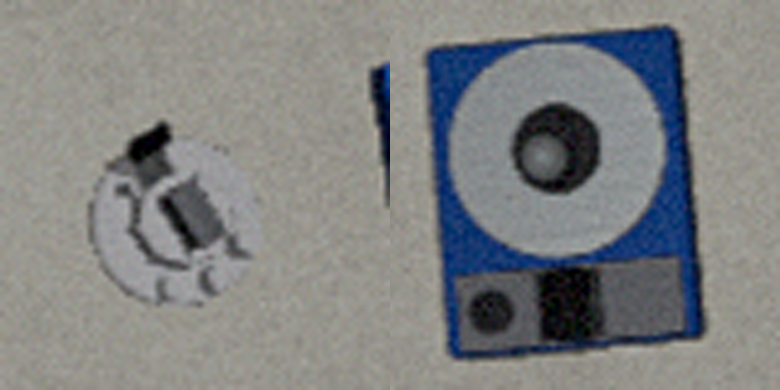

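Call:
{"method": "servo_tool", "body": {
  "motion": [
    [1,-0.023,-0.058,0,0,0,-1],
    [1,-0.046,-0.116,0,0,0,-2],
    [1,-0.069,-0.174,0,0,0,-3],
    [1,-0.092,-0.232,0,0,0,-4],
    [1,-0.115,-0.29,0.01,0,0,-5],
    [1,-0.138,-0.348,0.02,0,0,-5],
    [1,-0.162,-0.406,0.03,0,0,-5],
    [1,-0.162,-0.406,0.03,0,0,-5],
    [1,-0.162,-0.406,0.03,0,0,-5]
  ]
}}

```text
clock: 2.22
position: [0.5707, -0.2315, 0.2012]
ee_rot: [0.873, -0.487, -0.0, 0.0]
ft_force: [-1.3, -0.6, 0.2]
grip_width: 1.0
```

```bash
cat > look.py <<'E'
import sys
from h import *
tag=sys.argv[1]
T=toolT(); im,d=eyes.camera("wrist"); np.save(f"pics/{tag}T.npy",T);np.save(f"pics/{tag}d.npy",d);cv2.imwrite(f"pics/{tag}.png",im)
W=w_from_c("wrist",T); o=monitor.get_obs(); print("t",o["clock"],T[:3,3].round(4),"xang",np.degrees(np.arctan2(T[1,0],T[0,0])).round(2),"tilt",T[:3,2].round(4),o["ft_force"].round(2),o["grip_width"], o["joint_pos"].round(2))
for t in sys.argv[2:]:
    for b in models.boxes_of("wrist",t)[:2]: print(t,round(b["confidence"],2),(W[:3,:3]@b["point"]+W[:3,3]).round(4))
E
python3 look.py head1 head head_grip latch_pad
```

```text
t 2.275 [ 0.5707 -0.2315  0.2012] xang -58.29 tilt [-4.e-04 -3.e-04 -1.e+00] [-0.01 -0.68 -0.5 ] 1.0012907661292154 [ 0.56  0.35 -0.32  1.52  0.11  1.3  -0.78]
head 0.82 [ 0.5834 -0.2297  0.0402]
head_grip 0.82 [ 0.5819 -0.2276  0.0469]
latch_pad 0.64 [ 0.6102 -0.209   0.0818]
```

View pics/head1.png

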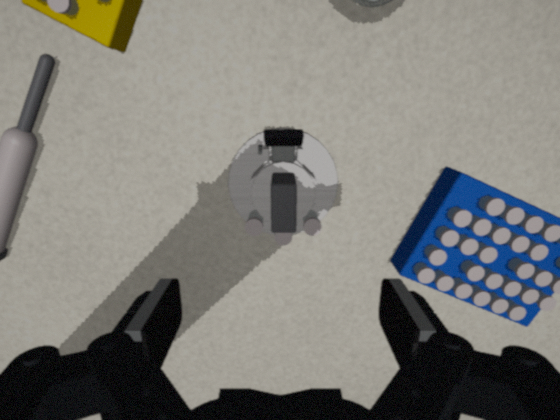

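```bash
cat > blk.py <<'E'
import sys
from h import *
tag=sys.argv[1];z0=float(sys.argv[2])
T=np.load(f"pics/{tag}T.npy");d=np.load(f"pics/{tag}d.npy");p=cloud("wrist",d,w_from_c("wrist",T))
q=(p-T[:3,3])@T[:3,:3]  # tool coords
c=np.array([.571,-.231]) if len(sys.argv)<4 else np.array(eval(sys.argv[3]))
m=(abs(p[...,2]-z0)<.005)&(np.hypot(p[...,0]-c[0],p[...,1]-c[1])<.035)
v,u=np.nonzero(m);print(len(v),"rows",v.min(),v.max(),"cols",u.min(),u.max())
P=q[m];print("tool x",np.percentile(P[:,0],[1,50,99]).round(4),"y",np.percentile(P[:,1],[1,50,99]).round(4))
(cx,cy),(w,h),a=r=cv2.minAreaRect((P[:,:2]*1e4).astype(np.float32));print("rect",cx/1e4,cy/1e4,w/1e4,h/1e4,a)
print("world",(T[:3,3]+T[:3,:3]@np.array([cx/1e4,cy/1e4,0])).round(4), p[m][:,2].mean())
E
python3 blk.py head1 .091
```

```text
1295 rows 182 232 cols 270 296
tool x [-0.0069  0.003   0.0125] y [-0.0222 -0.0042  0.017 ]
rect 0.002926019287109375 -0.002525213623046875 0.019897384643554686 0.04003838806152344 0.38002121448516846
world [ 0.5743 -0.2326  0.2012] 0.09173168518976943
```

Call:
{"method": "servo_tool", "body": {
  "motion": [
    [1,-0.045,-0.027,-0.03,0,0,-5],
    [1,-0.093,-0.056,-0.04,0,0,-10],
    [1,-0.139,-0.083,-0.04,0,0,-15],
    [1,-0.185,-0.111,-0.04,0,0,-21],
    [1,-0.231,-0.139,-0.04,0,0,-26],
    [1,-0.277,-0.166,-0.04,0,0,-31],
    [1,-0.323,-0.194,-0.03,0,0,-37],
    [1,-0.37,-0.222,-0.01,0,0,-42],
    [1,-0.37,-0.222,0,0,0,-42],
    [1,-0.37,-0.222,0,0,0,-42]
  ]
}}

```text
clock: 3.68
position: [0.5653, 0.1986, 0.2006]
ee_rot: [0.99, -0.143, -0.0, 0.001]
ft_force: [0.4, -0.3, 1.2]
grip_width: 1.003
```

```bash
python3 look.py mix1 mixer rocker_mid ball_area seat; python3 - <<'E'
from h import *
T=np.load("pics/mix1T.npy");d=np.load("pics/mix1d.npy");p=cloud("wrist",d,w_from_c("wrist",T))
from scipy.optimize import least_squares
m=(p[...,2]>.088)&(np.hypot(p[...,0]-.565,p[...,1]-.2)<.05);P=p[m];print(m.sum(),P[:,2].max(),np.median(P,0))
f=lambda c:np.linalg.norm(P-c,axis=1)-.016
r=least_squares(f,[.565,.2,.086],loss="soft_l1",f_scale=.001);print("ball",r.x.round(4),np.abs(r.fun).mean())
s=(abs(p[...,2]-.066)<.004)&(np.hypot(p[...,0]-.565,p[...,1]-.2)<.1)
v,u=np.nonzero(s);print("plate z",np.median(p[s][:,2]),s.sum(),v.min(),v.max(),u.min(),u.max())
E
```

```text
t 3.725 [0.5653 0.1986 0.2006] xang -16.41 tilt [-0.001  -0.0012 -1.    ] [ 0.19  0.07 -0.31] 1.0004116449404161 [ 0.09  0.36 -0.64  1.55  0.22  1.31 -0.86]
mixer 0.65 [0.5466 0.206  0.0635]
rocker_mid 0.93 [0.5491 0.2093 0.0683]
seat 0.84 [0.5496 0.2103 0.0644]
21857 0.29065416556744117 [0.56538638 0.20885587 0.27612159]
ball [0.5669 0.2115 0.2663] 0.030061329961775882
plate z 0.06699185565709881 22067 113 292 157 373
```

View pics/mix1.png

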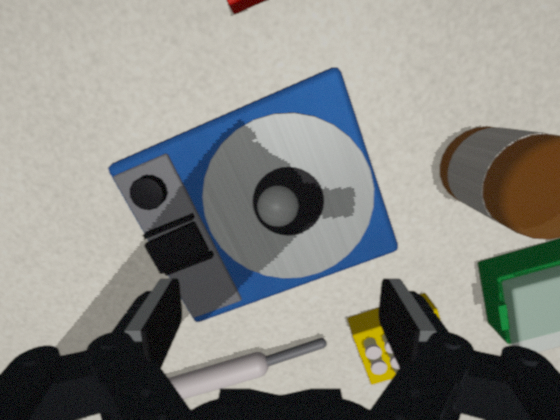

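```bash
python3 - <<'E'
from h import *
from scipy.optimize import least_squares
T=np.load("pics/mix1T.npy");d=np.load("pics/mix1d.npy");W=w_from_c("wrist",T);p=cloud("wrist",d,W)
im=cv2.imread("pics/mix1.png")
m=(p[...,2]>.089)&(p[...,2]<.11)&(np.hypot(p[...,0]-.555,p[...,1]-.2)<.035);P=p[m]
v,u=np.nonzero(m);print(m.sum(),P[:,2].max(),v.min(),v.max(),u.min(),u.max())
r=least_squares(lambda c:np.linalg.norm(P-c,axis=1)-.016,[.56,.2,.086],loss="soft_l1",f_scale=.001);print("ball depth",r.x.round(4),np.abs(r.fun).mean())
print("ball by pixel (277,206)",atz("wrist",[[277,206]],.090,W).round(4))
# plate centre: grey bright pixels at plate height, ellipse
g=im.astype(int);s=(abs(p[...,2]-.066)<.006)&(g.max(2)-g.min(2)<40)&(np.hypot(p[...,0]-.56,p[...,1]-.2)<.085)
n,l,st,ce=cv2.connectedComponentsWithStats(s.astype(np.uint8));k=1+st[1:,4].argmax();
c=max(cv2.findContours((l==k).astype(np.uint8),0,1)[0],key=len)[:,0]
q=atz("wrist",c.astype(float),.066,W)[:,:2]
r2=least_squares(lambda a:np.hypot(*(q-a[:2]).T)-.072,[.56,.2],loss="soft_l1",f_scale=.001);print("plate",r2.x.round(4),np.abs(r2.fun).mean())
b=r.x[:2]-r2.x;print("offset",np.hypot(*b))
# mixer yaw from top corners
C=atz("wrist",[[337,69],[397,248],[196,320],[110,168]],.058,W)[:,:2];print(C.round(4).tolist())
for i,j in((3,0),(1,0),(2,1),(2,3)): e=C[j]-C[i];print(np.degrees(np.arctan2(e[1],e[0])).round(1),np.hypot(*e))
print("rocker/knob px",atz("wrist",[[179,245]],.075,W).round(4),atz("wrist",[[148,191]],.075,W).round(4))
E
```

```text
1258 0.10416547678669774 187 226 257 297
ball depth [0.5652 0.2012 0.0868] 0.0003709642615558672
ball by pixel (277,206) [[0.5654 0.2019 0.09  ]]
plate [0.5727 0.1963] 0.0006206485062807238
offset 0.008972017082604441
[[0.638, 0.2851], [0.6552, 0.1239], [0.4536, 0.1037], [0.4375, 0.2641]]
6.0 0.20157695786209454
96.1 0.1621189546945746
5.7 0.20258188790099735
95.7 0.16125292473509778
rocker/knob px [[0.4743 0.1879 0.075 ]] [[0.4679 0.239  0.075 ]]
```

Call:
{"method": "servo_tool", "body": {
  "motion": [
    [1,0.016,0.051,-0.03,0,0,5],
    [1,0.033,0.103,-0.04,0,0,10],
    [1,0.049,0.154,-0.04,0,0,15],
    [1,0.065,0.206,-0.04,0,0,21],
    [1,0.082,0.257,-0.04,0,0,26],
    [1,0.098,0.309,-0.04,0,0,31],
    [1,0.114,0.36,-0.02,0,0,37],
    [1,0.13,0.411,0.02,0,0,42.3],
    [1,0.13,0.411,0.05,0,0,42.3],
    [1,0.13,0.411,0.05,0,0,42.3],
    [1,0.13,0.411,0.05,0,0,42.3]
  ]
}}

```text
clock: 5.3
position: [0.5755, -0.2303, 0.1532]
ee_rot: [0.872, -0.489, 0.001, -0.0]
ft_force: [1.0, -0.8, 1.2]
grip_width: 1.0
```

```bash
python3 look.py head2; python3 blk.py head2 .091
```

```text
t 5.35 [ 0.5755 -0.2303  0.1532] xang -58.55 tilt [ 2.2e-03 -4.0e-04 -1.0e+00] [ 1.04 -0.93 -0.03] 0.997864070438455 [ 0.56  0.39 -0.32  1.56  0.13  1.21 -0.81]
1811 rows 206 265 cols 266 296
tool x [-0.0083  0.0014  0.0111] y [-0.0173  0.0006  0.0214]
rect 0.0013226051330566407 0.00234935302734375 0.04009731750488281 0.019672323608398438 89.40580749511719
world [ 0.5742 -0.2326  0.1532] 0.0917162269976889
```

Call:
{"method": "servo_tool", "body": {
  "motion": [
    [1,0.0013,0.0023,0.04,0,0,0],
    [1,0.0013,0.0023,0.08,0,0,0],
    [1,0.0013,0.0023,0.099,0,0,0],
    [1,0.0013,0.0023,0.099,0,0,0],
    [0,0.0013,0.0023,0.099,0,0,0],
    [0,0.0013,0.0023,0.099,0,0,0],
    [0,0.0013,0.0023,0.099,0,0,0],
    [0,0.0013,0.0023,0.099,0,0,0],
    [0,0.0013,0.0023,0.099,0,0,0],
    [0,0.0013,0.0023,0.099,0,0,0],
    [0,0.0013,0.0023,0.099,0,0,0]
  ],
  "grip_force": 70
}}

```text
clock: 6.72
position: [0.5736, -0.233, 0.053]
ee_rot: [0.872, -0.489, 0.0, -0.0]
ft_force: [-2.2, 1.9, 6.4]
grip_width: 0.222
```

```bash
python3 look.py head3; python3 blk.py head3 .091
```

```text
t 6.775 [ 0.5736 -0.233   0.053 ] xang -58.6 tilt [ 5.e-04 -1.e-04 -1.e+00] [-1.92  1.72  6.05] 0.22338321396726207 [ 0.55  0.49 -0.31  1.65  0.17  1.02 -0.83]
6501 rows 278 377 cols 195 364
tool x [-0.0167  0.0004  0.0188] y [-0.0207 -0.006   0.018 ]
rect -0.0021184669494628905 -0.004321249389648438 0.04682381896972656 0.04431178283691406 36.38663864135742
world [ 0.5762 -0.2289  0.053 ] 0.09162914015464027
```

Call:
{"method": "servo_tool", "body": {
  "motion": [
    [0,0,0,-0.03,0,0,0],
    [0,0,0,-0.08,0,0,0],
    [0,-0.015,-0.009,-0.13,0,0,-2],
    [0,-0.05,-0.029,-0.15,0,0,-5],
    [0,-0.09,-0.053,-0.15,0,0,-10],
    [0,-0.13,-0.076,-0.15,0,0,-14],
    [0,-0.17,-0.099,-0.15,0,0,-19],
    [0,-0.21,-0.122,-0.15,0,0,-23],
    [0,-0.25,-0.146,-0.15,0,0,-28],
    [0,-0.29,-0.169,-0.15,0,0,-32],
    [0,-0.33,-0.193,-0.15,0,0,-37],
    [0,-0.36,-0.21,-0.15,0,0,-41],
    [0,-0.3745,-0.2186,-0.15,0,0,-42.2],
    [0,-0.3745,-0.2186,-0.15,0,0,-42.2],
    [0,-0.3745,-0.2186,-0.15,0,0,-42.2],
    [0,-0.3745,-0.2186,-0.15,0,0,-42.2]
  ]
}}

```text
clock: 8.78
position: [0.5653, 0.1987, 0.2022]
ee_rot: [0.99, -0.144, 0.0, 0.0]
ft_force: [-0.0, -0.2, -7.4]
grip_width: 0.223
```

```bash
python3 look.py carry; python3 - <<'E'
from h import *
T=toolT();print((np.array([.5650,.2005,0])-T[:3,3])@T[:3,:3])
W=w_from_c("wrist",T); # head tilt check
p=cloud("wrist",np.load("pics/carryd.npy"),W);q=(p-T[:3,3])@T[:3,:3]
m=(abs(q[...,2]-.043)<.008)&(np.hypot(q[...,0],q[...,1])<.06)&(np.hypot(q[...,0],q[...,1])>.032)
P=q[m];A=np.c_[P[:,:2],np.ones(len(P))];print("foot top plane",len(P),np.linalg.lstsq(A,P[:,2],rcond=None)[0].round(4))
E
```

```text
t 8.825 [0.5653 0.1987 0.2022] xang -16.56 tilt [ 0.e+00 -9.e-04 -1.e+00] [ 0.03  0.32 -6.41] 0.22487833387115563 [ 0.1   0.36 -0.64  1.55  0.22  1.31 -0.86]
[-0.00067144 -0.00153247  0.20223464]
foot top plane 9682 [ 0.001  -0.0066  0.042 ]
```

View pics/carry.png

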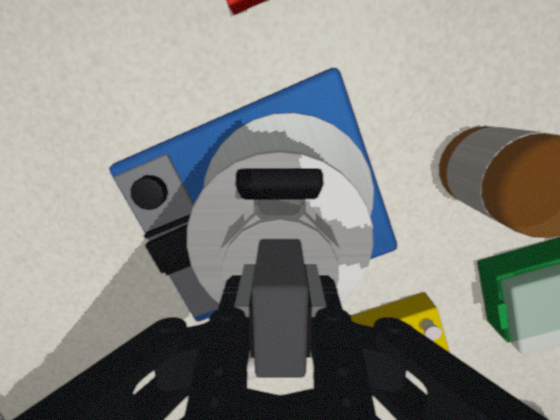

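Call:
{"method": "servo_tool", "body": {
  "motion": [
    [0,-0.0007,-0.0015,0.015,0,0,0],
    [0,-0.0007,-0.0015,0.035,0,0,0],
    [0,-0.0007,-0.0015,0.043,0,0,0],
    [0,-0.0007,-0.0015,0.05,0,0,0],
    [0,-0.0007,-0.0015,0.055,0,0,0],
    [0,-0.0007,-0.0015,0.06,0,0,0],
    [0,-0.0007,-0.0015,0.06,0,0,0],
    [0,-0.0007,-0.0015,0.06,0,0,0]
  ]
}}

```text
clock: 9.82
position: [0.5648, 0.2021, 0.1426]
ee_rot: [0.99, -0.143, 0.0, -0.0]
ft_force: [-0.1, 0.4, -6.5]
grip_width: 0.229
```

Call:
{"method": "servo_tool", "body": {
  "motion": [
    [0,0.0006,0.0015,0,0,0,0],
    [0,0.0006,0.0015,0,0,0,0],
    [0,0.0006,0.0015,0,0,0,0]
  ]
}}

```text
clock: 10.2
position: [0.5648, 0.2004, 0.1424]
ee_rot: [0.99, -0.143, 0.0, -0.0]
ft_force: [-0.2, -1.0, -6.7]
grip_width: 0.222
```

Call:
{"method": "servo_tool", "body": {
  "motion": [
    [0,0,0,0.004,0,0,0],
    [0,0,0,0.008,0,0,0],
    [0,0,0,0.012,0,0,0],
    [0,0,0,0.015,0,0,0],
    [0,0,0,0.015,0,0,0]
  ]
}}

```text
clock: 10.82
position: [0.5646, 0.2003, 0.127]
ee_rot: [0.99, -0.143, -0.0, 0.0]
ft_force: [-0.9, 0.8, -7.5]
grip_width: 0.227
```

Call:
{"method": "servo_tool", "body": {
  "motion": [
    [0,0,0,0.003,0,0,0],
    [0,0,0,0.006,0,0,0],
    [0,0,0,0.008,0,0,0],
    [0,0,0,0.009,0,0,0],
    [0,0,0,0.009,0,0,0]
  ]
}}

```text
clock: 11.45
position: [0.5647, 0.2004, 0.119]
ee_rot: [0.99, -0.143, 0.0, 0.0]
ft_force: [-4.4, -2.1, 1.1]
grip_width: 0.226
```

Call:
{"method": "servo_tool", "body": {
  "motion": [
    [0.7,0,0,0,0,0,0],
    [0.7,0,0,0,0,0,0],
    [0.7,0,0,0,0,0,0],
    [0.7,0,0,-0.02,0,0,0],
    [0.7,0,0,-0.06,0,0,0],
    [0.5,0,0,-0.1,0,0,0],
    [0.5,0,0,-0.1,0,0,0],
    [0.5,0,0,-0.1,0,0,0]
  ]
}}

```text
clock: 12.45
position: [0.5648, 0.2004, 0.2189]
ee_rot: [0.99, -0.143, 0.0, -0.0]
ft_force: [-0.4, -0.3, -1.0]
grip_width: 0.503
```

```bash
python3 look.py rel latch_pad; python3 blk.py rel .157 "[.565,.2005]"; python3 - <<'E'
from h import *
T=np.load("pics/relT.npy")
W=w_from_c("wrist",T);p=cloud("wrist",np.load("pics/reld.npy"),W)
r=np.hypot(p[...,0]-.565,p[...,1]-.2005)
m=(abs(p[...,2]-.076)<.005)&(r<.053)&(r>.035);P=p[m]
A=np.c_[P[:,:2]-[.565,.2],np.ones(len(P))];print("foot top",len(P),np.linalg.lstsq(A,P[:,2],rcond=None)[0].round(4),np.median(P[:,2]))
s=(abs(p[...,2]-.066)<.004)&(r>.062)&(r<.07);print("plate",np.median(p[s][:,2]),s.sum())
m=(p[...,2]>.125)&(p[...,2]<.16)&(r>.03)&(r<.075);print("pad",m.sum(),np.median(p[m],0),p[m][:,2].max())
E
```

```text
t 12.5 [0.5648 0.2004 0.2189] xang -16.41 tilt [ 7.e-04 -1.e-04 -1.e+00] [ 0.    0.14 -0.55] 0.5013134484032014 [ 0.1   0.35 -0.65  1.52  0.22  1.34 -0.86]
latch_pad 0.65 [0.578  0.2513 0.1488]
1837 rows 201 261 cols 264 294
tool x [-0.0087  0.0009  0.0105] y [-0.0198 -0.0017  0.0193]
rect 0.0008921730041503907 -2.460174560546875e-05 0.01968727111816406 0.03997813720703125 0.07556651532649994
world [0.5656 0.2002 0.2189] 0.15774623345561392
foot top 3945 [0.001  0.0013 0.077 ] 0.07704328953842271
plate 0.06700765914980533 2527
pad 1040 [0.58010486 0.25059207 0.14874314] 0.1520501508500326
```

View pics/rel.png

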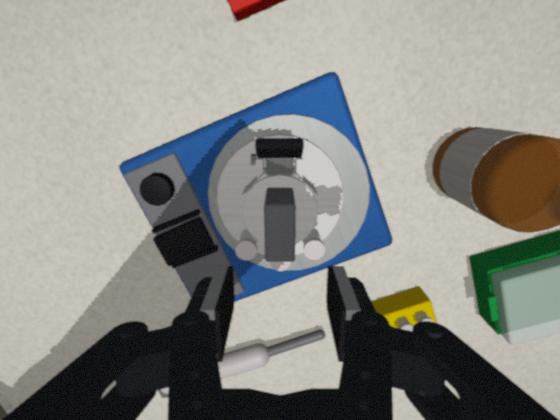

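Call:
{"method": "servo_tool", "body": {
  "motion": [
    [0,0,-0.02,0,0,0,0],
    [0,0.0005,-0.038,0,0,0,0],
    [0,0.0005,-0.038,0.02,0,0,0],
    [0,0.0005,-0.038,0.045,0,0,0],
    [0,0.0005,-0.038,0.06,0,0,0],
    [0,0.0005,-0.038,0.07,0,0,0],
    [0,0.0005,-0.038,0.073,0,0,0],
    [0,0.0005,-0.038,0.073,0,0,0]
  ]
}}

```text
clock: 13.55
position: [0.5762, 0.2368, 0.1457]
ee_rot: [0.99, -0.143, 0.0, -0.0]
ft_force: [0.2, 0.1, 0.7]
grip_width: -0.001
```

Call:
{"method": "servo_tool", "body": {
  "motion": [
    [0,0,-0.001,0.003,0,0,0],
    [0,0,-0.0063,0.0061,0,0,0],
    [0,0,-0.0131,0.0106,0,0,0],
    [0,0,-0.0192,0.0161,0,0,0],
    [0,0,-0.0245,0.0224,0,0,0],
    [0,0,-0.0288,0.0293,0,0,0],
    [0,0,-0.0322,0.0368,0,0,0],
    [0,0,-0.0337,0.0417,0,0,0],
    [0,0,-0.0337,0.0435,0,0,0],
    [0,0,-0.0337,0.0435,0,0,0]
  ]
}}

```text
clock: 14.8
position: [0.5856, 0.2693, 0.1032]
ee_rot: [0.99, -0.143, 0.0, -0.0]
ft_force: [-5.8, -3.7, 12.4]
grip_width: -0.001
```

Call:
{"method": "servo_tool", "body": {
  "motion": [
    [0,0,0,0.0015,0,0,0],
    [0,0,0,0.0015,0,0,0],
    [0,0,0,-0.03,0,0,0],
    [0,0,0.02,-0.08,0,0,0],
    [0,0,0.06,-0.12,0,0,0],
    [0,0,0.06,-0.12,0,0,0],
    [0,0,0.06,-0.12,0,0,0]
  ]
}}

```text
clock: 15.68
position: [0.5684, 0.2116, 0.2213]
ee_rot: [0.99, -0.143, -0.0, 0.0]
ft_force: [0.4, 0.6, -0.4]
grip_width: -0.002
```

```bash
python3 look.py lat latch_pad rocker_mid; python3 - <<'E'
from h import *
T=np.load("pics/latT.npy");W=w_from_c("wrist",T);p=cloud("wrist",np.load("pics/latd.npy"),W);im=cv2.imread("pics/lat.png")
c=np.array([.5652,.2005]);a=np.radians(73.6);x=np.array([np.cos(a),np.sin(a)]);y=np.array([-x[1],x[0]])
D=p[...,:2]-c;r=D@x;l=D@y;z=p[...,2]
for k in range(30,100,6):
    m=(abs(r*1e3-k)<3)&(abs(l)<.007)&(z<.19);print(k,np.median(z[m])*1e3-66 if m.any() else None,end="; ")
# rocker profile along mixer x; rocker from black px
b=np.radians(5.9);mx=np.array([np.cos(b),np.sin(b)]);my=np.array([-mx[1],mx[0]])
D=p[...,:2]-[.4743,.1879];r=D@mx;l=D@my
print()
for k in range(-40,41,5):
    m=(abs(r*1e3-k)<2.5)&(abs(l)<.01)&(z<.12);print(k,(np.median(z[m])*1e3-70).round(1) if m.any() else None,np.median(im[m],0) if m.any() else None,end="; ")
E
```

```text
t 15.725 [0.5684 0.2116 0.2213] xang -16.42 tilt [-3.e-04 -2.e-04 -1.e+00] [-0.16  0.38  0.38] 0.0017061591155789618 [ 0.08  0.37 -0.65  1.5   0.23  1.35 -0.88]
latch_pad 0.89 [0.5807 0.2642 0.1056]
rocker_mid 0.67 [0.512  0.2162 0.0591]
30 28.35030076284201; 36 28.869064591928293; 42 30.07609926488253; 48 31.20350319265816; 54 32.280413148764396; 60 33.36903426567373; 66 34.380242234960505; 72 35.69114809597424; 78 38.759588588120394; 84 39.74085020896986; 90 40.06359152616169; 96 -64.91218485418732; 
-40 None None; -35 None None; -30 -11.9 [97. 98. 97.]; -25 10.7 [41.  45.5 45.5]; -20 10.3 [20. 18. 19.]; -15 9.2 [20. 19. 19.]; -10 8.2 [20. 19. 18.]; -5 7.2 [21. 19. 19.]; 0 6.3 [21. 18. 19.]; 5 5.2 [21. 18. 19.]; 10 4.2 [20. 18. 19.]; 15 2.9 [21. 19. 20.]; 20 -8.0 [68. 59. 56.]; 25 -11.0 [95.5 58.  35.5]; 30 -3.1 [106. 107. 106.]; 35 -2.8 [108. 110. 109.]; 40 6.8 [135. 136. 138.];
```

View pics/lat.png

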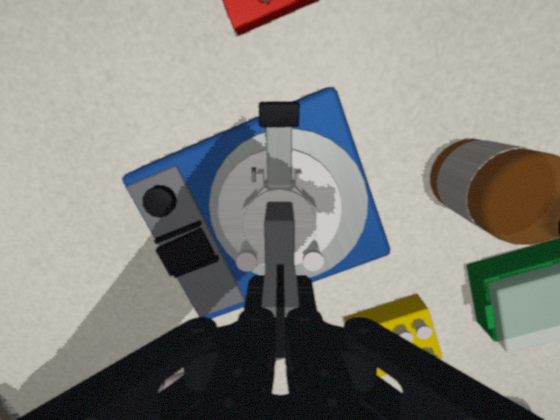

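Call:
{"method": "servo_tool", "body": {
  "motion": [
    [0,-0.04,0.022,0,0,0,-8],
    [0,-0.08,0.043,0,0,0,-15],
    [0,-0.1126,0.0612,0,0,0,-22.3],
    [0,-0.1126,0.0612,0.04,0,0,-22.3],
    [0,-0.1126,0.0612,0.09,0,0,-22.3],
    [0,-0.1126,0.0612,0.12,0,0,-22.3],
    [0,-0.1126,0.0612,0.12,0,0,-22.3],
    [0,-0.1126,0.0612,0.12,0,0,-22.3]
  ]
}}

```text
clock: 16.82
position: [0.4436, 0.1854, 0.1027]
ee_rot: [0.999, 0.052, 0.0, -0.0]
ft_force: [-0.2, 0.7, 0.5]
grip_width: 0.003
```

```bash
python3 look.py rk; python3 - <<'E'
from h import *
T=toolT();D=T[:2,3]-[.470,.1875];b=np.radians(5.9);print("s,l",D@[np.cos(b),np.sin(b)],D@[-np.sin(b),np.cos(b)])
E
```

```text
t 16.875 [0.4436 0.1854 0.1027] xang 5.94 tilt [ 6.e-04  7.e-04 -1.e+00] [-0.8   0.25 -0.36] 0.000768900304046931 [ 0.2   0.21 -0.75  1.95  0.17  1.04 -0.52]
s,l -0.026097279253845116 0.0005195047389288164
```

View pics/rk.png

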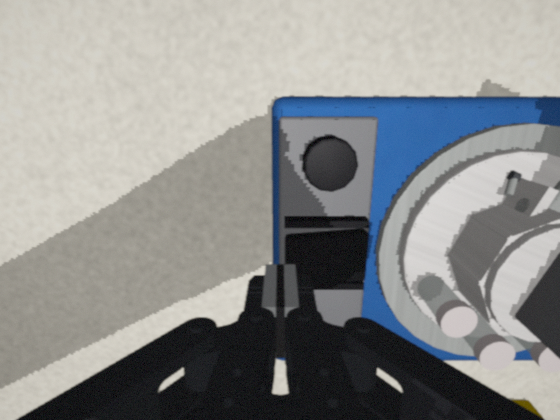

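Call:
{"method": "servo_tool", "body": {
  "motion": [
    [0,0.004,0,0.01,0,0,0],
    [0,0.004,0,0.018,0,0,0],
    [0,0.004,0,0.022,0,0,0],
    [0,0.004,0,0.025,0,0,0],
    [0,0.004,0,0.028,0,0,0],
    [0,0.004,0,0.028,0,0,0]
  ]
}}

```text
clock: 17.62
position: [0.4472, 0.185, 0.0736]
ee_rot: [0.999, 0.051, 0.0, 0.0]
ft_force: [0.5, 0.2, 0.2]
grip_width: 0.002
```

Call:
{"method": "servo_tool", "body": {
  "motion": [
    [0,0,0,0.0015,0,0,0],
    [0,0,0,0.0015,0,0,0],
    [0,0,0,-0.03,0,0,0],
    [0,0,0,-0.09,0,0,0],
    [0,0.06,0,-0.14,0,0,0],
    [0,0.09,0,-0.15,0,0,0],
    [0,0.09,0,-0.15,0,0,0],
    [0,0.09,0,-0.15,0,0,0]
  ]
}}

```text
clock: 18.62
position: [0.5361, 0.1945, 0.2232]
ee_rot: [0.999, 0.052, -0.001, -0.0]
ft_force: [-0.0, 0.3, -0.4]
grip_width: -0.0
```

```bash
python3 look.py fin; python3 - <<'E'
from h import *
T=np.load("pics/finT.npy");W=w_from_c("wrist",T);p=cloud("wrist",np.load("pics/find.npy"),W)
z=p[...,2]
def prof(c,deg,ks,w,zm,base):
    a=np.radians(deg);D=p[...,:2]-c;r=D@[np.cos(a),np.sin(a)];l=D@[-np.sin(a),np.cos(a)]
    for k in ks:
        m=(abs(r*1e3-k)<3)&(abs(l)<w)&(z<zm);print(k,(np.median(z[m])*1e3-base).round(1) if m.any() else None,end="; ")
    print()
prof([.470,.1875],5.9,range(-24,25,6),.01,.12,70)
prof([.5652,.2005],73.6,range(30,96,6),.007,.19,66)
D=np.hypot(p[...,0]-.5652,p[...,1]-.2005);m=(D>.035)&(D<.053)&(abs(z-.076)<.006);print("foot",np.median(z[m]),m.sum())
E
```

```text
t 18.675 [0.5361 0.1945 0.2232] xang 5.92 tilt [-0.0012  0.     -1.    ] [-0.15 -0.5  -0.26] -0.0009476642673390947 [ 0.18  0.3  -0.73  1.59  0.2   1.33 -0.47]
-24 2.5; -18 3.4; -12 4.7; -6 5.9; 0 7.1; 6 8.5; 12 9.5; 18 10.6; 24 -7.7; 
30 28.2; 36 29.0; 42 30.2; 48 31.2; 54 32.1; 60 33.4; 66 34.3; 72 35.6; 78 38.8; 84 39.8; 90 39.9; 
foot 0.07710099043570645 4062
```

View pics/fin.png

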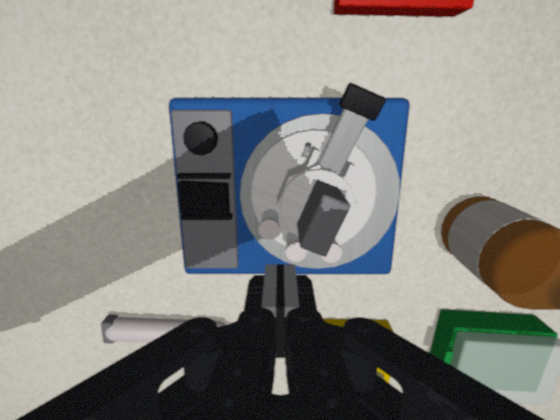

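The picture shows the head seated, the lever down with its pad at about (363,101), and the rocker at about (205,198) tilted the other way. The measured profiles confirm this, so I'm handing in.

```bash
python3 -c "
from workcell import ticket;print(ticket.hand_in())"
```

```text
the job is handed in; nothing more can be done
None
```

The mixing head is fitted on the drive ball and latched, the mixer is switched on, and the job is handed in at about 18.7 s. The hand-in reports no verdict.

- **Fitting:** I gripped the head by its block and lowered it over the ball. The ball stood 9 mm off the plate's centre. I kept hold until the foot was on the plate: the plate took the head's weight, and the foot's top measured 10 mm above the plate and level.
- **Latch:** I released the head and swept the lever down with the shut fingers. It measured about 10° above level, which is fully down. The reading was the same after the switch was pressed.
- **Switch:** I then pushed the rocker's raised end down. Before the push that end was the high one. Afterwards its top sat about 3.5 mm above the rocker's axis at 18 mm to -x, and the other end was about 10.6 mm above it. That matches "on", though about 1 mm higher than the nominal 2 mm, in line with the camera's roughly 1 mm bias on the plate height.

The last readings showed no force on the tool, with the arm clear of everything. I did not move toward the racks, pipette, bottle, beaker or tip box, but I did not measure them again at the end. No check failed.

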